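Press the hidden catch of the paint chest

ROBOT

A 7-joint arm with a two-finger parallel gripper is mounted at the origin on the work surface. World frame = base frame: x ahead of the robot, y to its left, z up, the work surface at z = 0. Lengths are in mm, angles in rad, forces in N, time in s.
With the tool pointing down it reaches from about 425 to 875 mm from the base axis. Payload 4.7 kg.
Tool frame: the origin (TCP) lies at the very end of the fingers, on their centre line; the grasp point (between the pads) lies 19 mm behind it; z points along the fingers, y is the line along which they close (so a half turn about z gives the same grasp; the last joint's range is limited). The gripper opens to 85 mm and grips with 20 to 120 N. Pads are 22 mm wide; open, the fingers measure 114 mm over their backs; the gripper's body (76 mm by 85 mm) begins 54 mm behind the grasp point. The pads swing forward as they close: fully open they stand 13 mm farther back than shut.
Start: joints at [-1.248, 0.321, -0.07, 1.45, 0.023, 1.371, -0.057], TCP at [197.572, 619.266, 231.349] pointing down, gripper open.
Joint ranges: [-2.86, 2.86], [-0.3, 2.09], [-1.38, 1.24], [0.06, 2.45], [-1.56, 4.7], [0.09, 2.05], [-2.69, 2.69]. Speed limits (rad/s): [2.57, 2.57, 3.14, 3.14, 3.14, 3.14, 3.14].

INTERFACE

Orientations are given as a unit quaternion [x, y, z, w].
In Python, from cell import r gives the robot as it stands.
- The arm moves only by the tool drive_tool, never from a script. Its argument "series" is one flat list of numbers, 6 for each row, row after row: the shift along the tool's x, y, z in m, then the turn, a rotation vector about the tool's x, y, z in degrees. In form: [x, y, z, wx, wy, wz, x, y, z, wx, wy, wz, ...]. A call has 1 to 5 rows; each row shifts and turns the commanded pose from where the row before left it, along the tool's axes as they then stand; what a row does not reach is not made up. A row lasts 1/8 s, in which the tool goes at most 62.5 mm and 10.7 degrees, less where a joint would pass 70% of its speed; a pose out of reach is approached as far as the arm can. A call is refused whole if a number of a shift passes 0.0625 or a number of a turn 10.7, either way. A call with a gripper value outside its range is refused whole. "gripper" is the finger opening in m, from 0 to 0.0854, set as the call begins (left out, the last holds). The fingers move at their own pace and stop on an object; "newtons" is the grip in N (left out, the last holds). Time passes only in rows, so rows that do not move let the fingers close. It gives the time, the measured TCP pose, the force, the opening and the grip force at its end, in the units of the state.
- r.get_obs(): the state, without advancing time (a new reading comes with each control period).
- r.capture(name): name is "scene" or "side" or "wrist"; returns a dict with "img" (480x640x3 uint8, red, green, blue), "intrinsics" (3x3 intrinsics, pixels), "world_to_cam" (4x4, takes a point from world to camera coordinates); the wrist camera has in their place "tool_from_camera" (4x4, takes a point from camera to tool coordinates, whose origin is the TCP and whose axes are the flange's). Camera axes: x right, y down, z forward; pixel columns grow to the right and rows downward; lengths in mm; the calibration is good to about 2 mm. The wrist camera is an equidistant fisheye: a pixel r from the principal point sees the ray r / f radians off the axis. A picture is of the moment at which its call begins: read the wrist's pose just before it. There is no depth.
- r.hand_in(): hands the job in; it is judged then, once.
The state is a dict: "time_s": time; "qpos": joint angles; "joint_velocities": joint speeds; "joint_efforts": joint torques, N m; "eef_pos": TCP position; "orientation": TCP orientation; "force": force on the tool from outside, world axes, zero at the start; "moment": the same for the moment, N m; "width": opening from 0.0 (shut) to 1.0 (fully open); "grip_force": force on a finger pad.
Only numpy, scipy, OpenCV 4.12 (cv2) and the standard library are available. Lean on these libraries where they do the work, as an engineer would, in place of code of your own. Each camera call takes 0.05 s, during which the arm holds its last target. There are 200 camera calls.

TASK

The low pine paint chest has a secret drawer in its front, held shut by a catch hidden under one of the six flush wooden tiles in its top. With shut fingertips feel across the tiles until you find the one that gives, press that one in so that the drawer springs out, and then take your hand away. Do not pick up or disturb the figures, cup, tweezers and other things standing around.

Things in the scene. Friction and masses are not known exactly. Their poses are not given: they have to be found in the camera images.
- chest: low pine chest fixed to the shelf, 136 mm deep (x) by 190 mm wide (y) by 75 mm high; origin at the centre of its underside, +x to its back, +y to its left seen from the robot, +z up. The drawer's front, 164 mm wide without a handle, fills its front face (-x)
- panel (a point): centre of the chest's flat top, axes as the chest's. A 13 mm wide frame surrounds six square tiles of the same plain pine, 52 mm a side, 2 mm joints, in two rows of three: tile centres at x = -27 or +27 mm, y = -54, 0 or +54 mm. Five are rigid and level with the frame; the sixth, elsewhere each time, is the catch
- catch (a joint): travel of the catch tile straight down, m: 0 at rest (sunk 2 mm below the other tiles), 0.007 at its stop. It takes about 1.6 N to start and 4.5 N at the stop, frees the drawer at about 0.004 and springs back when let go. Its opening is at least 54 mm square, so shut fingertips fit in near its middle
- drawer (a joint): travel of the hidden drawer out of the chest's front (along the chest's -x), m: 0 shut and latched, 0.045 fully out; once freed its own spring drives it all the way out in under a second, and it stays out
- orc_a: grey primed orc figure, 45 mm high on a round base 27 mm wide, loose, standing left of the chest; bystander, leave it where it is; origin at the centre of its underside
- orc_b: second such figure, also left of the chest, nearer the front; bystander, leave it where it is; origin at the centre of its underside
- orc_board: cork board 170 x 120 x 10 mm with six such figures fixed on it, 55 mm high in all, at the left of the shelf; bystander, leave it where it is; origin at the centre of its underside
- cup: white plastic washing cup with ribbed ridges, 80 mm high, 68 mm wide at the rim, loose, right of the chest; bystander, leave it where it is; origin at the centre of its underside
- palette: ivory ceramic palette 150 x 110 x 12 mm at the right of the shelf; bystander, leave it where it is; origin at the centre of its underside
- magnifier: smoked acrylic hand magnifier lying flat beyond the chest, lens 76 mm wide, 8 mm high, handle 95 mm; bystander, leave it where it is; origin under the lens's centre, handle along -x
- tweezers_a: stainless tweezers 130 mm long and 8 mm high lying close behind the chest; bystander, leave it where it is; origin at the centre of its underside
- tweezers_b: second such tweezers, farther back; bystander, leave it where it is; origin at the centre of its underside
Mind the look-alikes: they are no part of the job. Leave any blue, pink or red look-alike of the chest alone.

How it is judged:
By the outcome, as a careful person would: the job done as asked, in the order asked, and still so for the second after the job is handed in, with the robot touching nothing.
It also fails if it takes over 48 s, if anything falls off the work surface, if the arm or the gripper's body presses on something with over 40 N, if the wrist force passes 120 N, or if a joint passes its speed limit or range.

## Working session

There is one attempt and no reset: what is moved stays moved. The work goes in short steps, Python scripts to look and compute and a tool call to move; the robot and the scene stay as the last step left them, time stands still between calls to the robot, and variables do not carry over. Pictures are saved under pics/ and viewed, at most 10 in all, crops included, and the job is handed in when it is done.

Besides the shell and the picture viewer there is one more tool, called by a JSON object that holds its "name" and its "arguments". drive_tool: Moves the arm, as the interface text tells. Its arguments: {"type":"object","properties":{"series":{"type":"array"},"gripper":{"type":"number"},"newtons":{"type":"number"}},"required":["series"]}

```bash
mkdir -p pics; ls
python3 - <<'E'
from cell import r
import cv2,numpy as np
o=r.get_obs();print({k:np.round(v,3) for k,v in o.items()})
for n in("scene","side"):
    c=r.capture(n);cv2.imwrite(f"pics/{n}0.png",c["img"][:,:,::-1]);np.savez(f"{n}0.npz",**c);print(c["intrinsics"],c["world_to_cam"])
E
```

```text
pics
{'time_s': np.float64(0.0), 'qpos': array([-1.248,  0.322, -0.07 ,  1.452,  0.023,  1.371, -0.057]), 'joint_velocities': array([ 0.   , -0.   ,  0.   ,  0.   , -0.   ,  0.001, -0.001]), 'joint_efforts': array([-1.0000e-03, -4.9359e+01, -3.8200e-01, -3.1432e+01,  1.3000e-02,
        1.2000e-02, -0.0000e+00]), 'eef_pos': array([197.418, 618.721, 230.205]), 'orientation': array([ 0.154,  0.988, -0.001, -0.   ]), 'force': array([-0.208, -0.122, -0.31 ]), 'moment': array([ 0.022,  0.048, -0.028]), 'grip_force': np.float64(0.0), 'width': np.float64(1.002)}
[[554.54008764   0.         328.0848895 ]
 [  0.         554.54008764 237.12380591]
 [  0.           0.           1.        ]] [[-3.33653394e-01  9.42695027e-01  1.22434572e-03  1.81794708e+02]
 [ 7.85178886e-01  2.78621099e-01 -5.53050087e-01 -3.53760105e+02]
 [-5.21698696e-01 -1.83565708e-01 -8.33147107e-01  1.62096403e+03]
 [ 0.00000000e+00  0.00000000e+00  0.00000000e+00  1.00000000e+00]]
[[553.86217888   0.         325.52965187]
 [  0.         553.86217888 229.9056411 ]
 [  0.           0.           1.        ]] [[ 9.87488637e-01 -1.57500823e-01 -7.72546792e-03 -5.28514973e+02]
 [-1.22676083e-01 -7.36518412e-01 -6.65200126e-01  1.26316711e+02]
 [ 9.90796180e-02  6.57825296e-01 -7.46625146e-01  1.73377172e+03]
 [ 0.00000000e+00  0.00000000e+00  0.00000000e+00  1.00000000e+00]]
```

View pics/scene0.png

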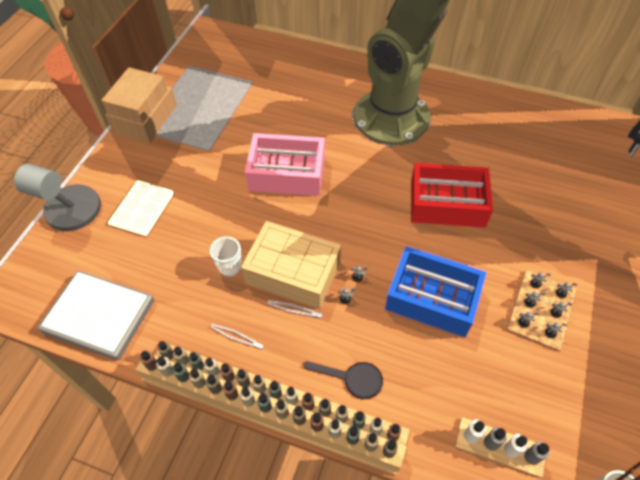

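View pics/side0.png

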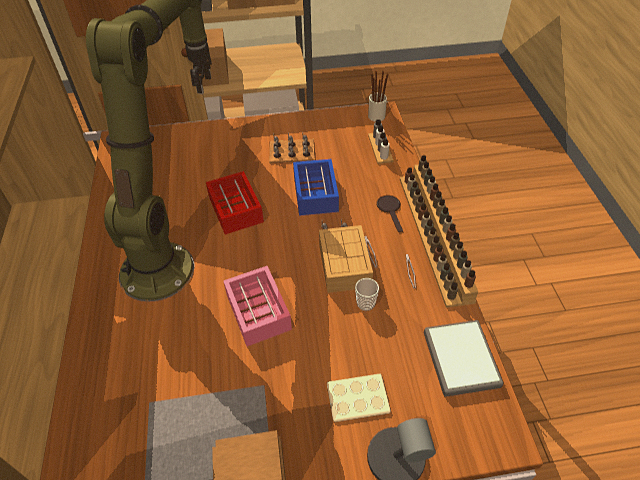

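Scene view: the pine chest is at about (292,265), and at (346,255) in the side view. In the scene view, these could be mistaken for it: the pink box (287,165), red box (451,195), blue box (437,290) and cardboard box (140,105). Only the pine one with six tiles matches the description. Next is a close crop.

Run:
```python
import cv2,numpy as np
s=cv2.imread("pics/scene0.png")[215:315,235:375];d=cv2.imread("pics/side0.png")[210:310,305:395]
z=lambda i:cv2.resize(i,None,fx=3.4,fy=3.4,interpolation=cv2.INTER_CUBIC)
cv2.imwrite("pics/crop0.png",np.hstack([z(s),z(d)]))
for n,p in(("scene",(292,255)),("side",(346,248))):
    im=cv2.imread(f"pics/{n}0.png");h=cv2.cvtColor(im,cv2.COLOR_BGR2HSV);print(n,h[p[1],p[0]],h[p[1],p[0]-100])
    m=cv2.inRange(h,(15,60,185),(28,150,255));k,l,st,ce=cv2.connectedComponentsWithStats(cv2.morphologyEx(m,cv2.MORPH_CLOSE,np.ones((5,5))))
    i=l[p[1],p[0]];c,_=cv2.findContours((l==i).astype(np.uint8),0,2);c=cv2.convexHull(c[0]);print(i,st[i],cv2.approxPolyDP(c,4,True).reshape(-1,2).tolist())
```

```text
scene [ 19 122 243] [ 14 154 245]
30 [ 241  221  100   86 4639] [[266, 221], [340, 245], [320, 306], [241, 267]]
side [ 17 159 232] [ 12 184 136]
0 [     0      0    640    480 301778] [[639, 0], [639, 479], [0, 479], [0, 0]]
```

View pics/crop0.png

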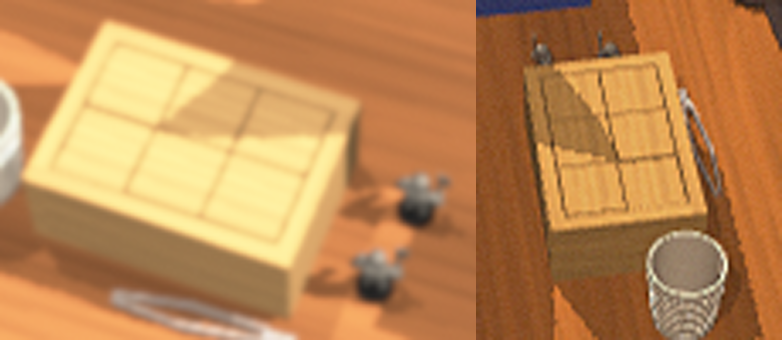

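The crop shows the pine chest with six tiles. Its top corners in the scene crop are about (107,20), (360,102), (290,265) and (25,185). In the side crop they are (525,65), (668,53), (707,213) and (550,228). The cup is close by on the right, and the orcs are on the left.

```bash
cat > h.py <<'E'
import numpy as np
def ray(n,px,z):
    c=np.load(f"{n}0.npz");K,T=c["intrinsics"],c["world_to_cam"]
    R,t=T[:3,:3],T[:3,3];C=-R.T@t
    d=np.c_[np.array(px,float),np.ones(len(px))]@np.linalg.inv(K).T@R
    return C+d*((z-C[2])/d[:,2])[:,None]
E
python3 - <<'E'
from h import *
# order: front-right, front-left, back-left, back-right
S=np.array([(107,20),(360,102),(290,265),(25,185)])/3.4+(235,215)
D=(np.array([(550,228),(525,65),(668,53),(707,213)])-(476,0))/3.4+(305,210)
for n,p in(("scene",S),("side",D)):
    q=ray(n,p,75);c=q.mean(0);w=(q[1]-q[0]+q[2]-q[3])/2;d=(q[3]-q[0]+q[2]-q[1])/2
    print(n,q[:,:2].round(0).tolist(),c.round(1),np.linalg.norm(w),np.linalg.norm(d),np.degrees([np.arctan2(-w[0],w[1]),np.arctan2(d[1],d[0])]))
print("cup",ray("scene",[(226,245)],80),"orcs",ray("scene",[(345,299),(359,277)],5))
from scipy.spatial.transform import Rotation as R
print(R.from_quat([.154,.988,-.001,0]).as_matrix().round(3))
E
```

```text
scene [[513.0, -167.0], [519.0, 22.0], [652.0, 20.0], [655.0, -166.0]] [584.7 -72.7  75. ] 187.3114601790217 137.34065043906236 [-0.42722896 -0.23780847]
side [[513.0, -169.0], [520.0, 21.0], [653.0, 14.0], [649.0, -175.0]] [583.5 -77.3  75. ] 188.84130738915186 135.09313675530473 [-1.68555559 -2.81556285]
cup [[ 610.33879156 -226.39046468   80.        ]] orcs [[613.30068809  65.78809865   5.        ]
 [546.81040763  78.57441027   5.        ]]
[[-0.953  0.304 -0.   ]
 [ 0.304  0.953 -0.002]
 [-0.    -0.002 -1.   ]]
```

{"name": "drive_tool", "arguments": {"series": [0, 0, 0, 0, 0, -8.3, 0, 0, 0, 0, 0, -8.2, -0.03, -0.052, 0, 0, 0, 0, -0.03, -0.052, 0, 0, 0, 0, -0.03, -0.052, 0, 0, 0, 0], "gripper": 0, "newtons": 20}}

```text
time_s: 0.72
eef_pos: [285.0, 459.5, 230.8]
orientation: [0.01, 1.0, -0.0, -0.0]
force: [1.2, 0.2, 0.2]
width: 0.001
grip_force: 0.0
```

{"name": "drive_tool", "arguments": {"series": [-0.03, -0.052, 0, 0, 0, 0, -0.03, -0.052, 0, 0, 0, 0, -0.03, -0.052, 0, 0, 0, 0, -0.03, -0.052, 0, 0, 0, 0, -0.03, -0.052, 0, 0, 0, 0]}}

```text
time_s: 1.35
eef_pos: [429.4, 196.4, 231.2]
orientation: [0.01, 1.0, 0.0, 0.0]
force: [1.4, 0.6, 1.2]
width: 0.003
grip_force: 0.0
```

{"name": "drive_tool", "arguments": {"series": [-0.032, -0.053, 0, 0, 0, 0, -0.032, -0.053, 0, 0, 0, 0, -0.032, -0.053, 0, 0, 0, 0, -0.032, -0.053, 0, 0, 0, 0, -0.03, -0.053, 0, 0, 0, 0]}}

```text
time_s: 1.98
eef_pos: [581.9, -71.4, 231.1]
orientation: [0.01, 1.0, 0.0, 0.0]
force: [0.2, 0.6, 1.3]
width: -0.003
grip_force: 0.0
```

{"name": "drive_tool", "arguments": {"series": [0, 0, 0.02, 0, 0, 0, 0, 0, 0.02, 0, 0, 0, 0, 0, 0, 0, 0, 0]}}

```text
time_s: 2.35
eef_pos: [579.9, -69.7, 189.3]
orientation: [0.01, 1.0, -0.0, -0.002]
force: [0.3, 0.6, 0.2]
width: -0.004
grip_force: 0.0
```

Run:
```python
from cell import r
import cv2,numpy as np
o=r.get_obs();c=r.capture("wrist");cv2.imwrite("pics/w1.png",c["img"][:,:,::-1])
np.savez("w1.npz",p=o["eef_pos"],q=o["orientation"],**c)
print(o["eef_pos"],o["orientation"],o["force"],c["intrinsics"],c["tool_from_camera"])
```

```text
[579.89197445 -69.74242167 189.32688727] [ 1.04970678e-02  9.99942667e-01 -8.19789034e-05 -2.11357997e-03] [0.31392999 0.56897022 0.18660113] [[371.64829954   0.         315.07080315]
 [  0.         371.64829954 237.74094686]
 [  0.           0.           1.        ]] [[ 2.95881155e-04 -9.45716744e-01 -3.24991927e-01  8.40410741e+01]
 [ 9.99999948e-01  2.38816263e-04  2.15477972e-04  1.09919426e-01]
 [-1.26167768e-04 -3.24991974e-01  9.45716766e-01 -1.42541446e+02]
 [ 0.00000000e+00  0.00000000e+00  0.00000000e+00  1.00000000e+00]]
```

View pics/w1.png

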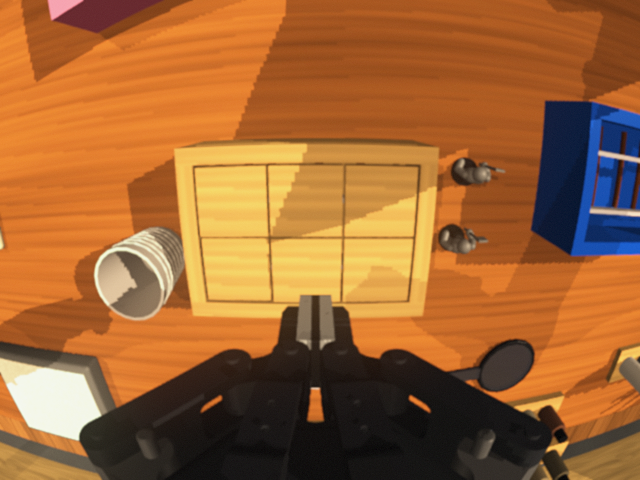

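The wrist view shows the tile field corners at (195,165), (419,165), (409,302) and (206,302), with joint crossings at (270,238) and (343,238). The shut fingers are at (316,320), and no tile is obviously sunk.

```bash
cat >> h.py <<'E'
from scipy.spatial.transform import Rotation as R
def wray(f,px,z):
    c=np.load(f);K,T=c["intrinsics"],c["tool_from_camera"]
    v=(np.array(px,float)-K[:2,2])/K[0,0];th=np.linalg.norm(v,axis=1)
    d=np.c_[v*(np.sin(th)/th)[:,None],np.cos(th)]
    M=R.from_quat(c["q"]).as_matrix();C=c["p"]+M@T[:3,3];d=d@(M@T[:3,:3]).T
    return C+d*((z-C[2])/d[:,2])[:,None]
E
python3 - <<'E'
from h import *
import cv2
q=wray("w1.npz",[(195,165),(419,165),(409,302),(206,302),(270,238),(343,238)],75)[:,:2];print(q.round(1))
print("centre",q[:4].mean(0),q[4:].mean(0)); w=(q[1]-q[0]+q[2]-q[3])/2;d=(q[3]-q[0]+q[2]-q[1])/2
print(np.linalg.norm(w),np.linalg.norm(d),np.degrees([np.arctan2(-w[0],w[1]),np.arctan2(d[1],d[0])]),"expect 160,106")
# per-tile colour means and zoom
im=cv2.imread("pics/w1.png");cv2.imwrite("pics/w1c.png",cv2.resize(im[140:320,170:440],None,fx=2.9,fy=2.9,interpolation=cv2.INTER_CUBIC))
E
```

```text
[[ 526.7 -154.7]
 [ 530.5    5.4]
 [ 639.7    4.6]
 [ 636.7 -159.1]
 [ 583.2 -102.8]
 [ 584.3  -49.2]]
centre [583.42496279 -75.95523015] [583.70590655 -76.00629066]
161.93451514587693 109.5987399044476 [-1.18829844 -1.35904962] expect 160,106
```

View pics/w1c.png

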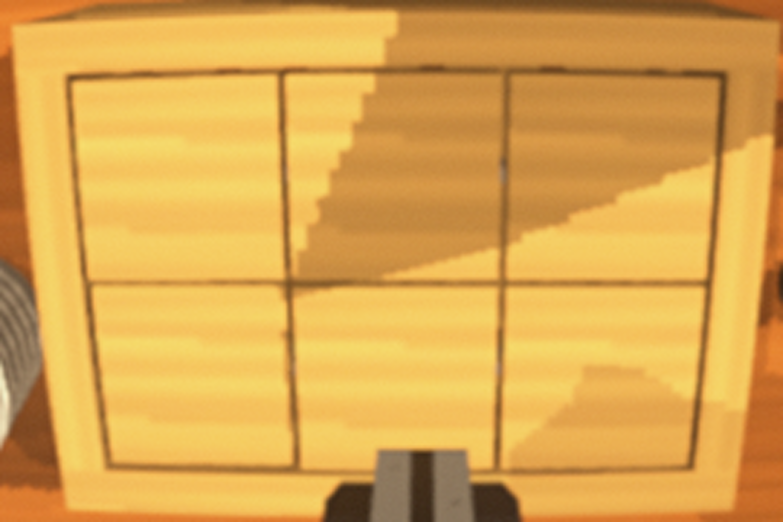

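The centre is (583.5, -76) and the yaw is -1.2°. The measured tile field is 162 x 110 mm against 160 x 106 expected, so it agrees. I'll start on the front centre tile.

{"name": "drive_tool", "arguments": {"series": [0.012, -0.003, 0.04, 0, 0, 0, 0.011, -0.003, 0.04, 0, 0, 0, 0, 0, 0.028, 0, 0, 0, 0, 0, 0, 0, 0, 0]}}

```text
time_s: 2.9
eef_pos: [557.1, -75.0, 82.4]
orientation: [0.01, 1.0, 0.0, -0.001]
force: [0.6, 0.0, -0.4]
width: -0.001
grip_force: 0.0
```

{"name": "drive_tool", "arguments": {"series": [0, 0, 0.002, 0, 0, 0, 0, 0, 0.002, 0, 0, 0, 0, 0, 0.001, 0, 0, 0, 0, 0, 0, 0, 0, 0]}}

```text
time_s: 3.4
eef_pos: [558.4, -75.4, 78.7]
orientation: [0.01, 1.0, 0.0, 0.0]
force: [1.0, 0.0, -0.4]
width: -0.001
grip_force: 0.0
```

{"name": "drive_tool", "arguments": {"series": [0, 0, 0.002, 0, 0, 0, 0, 0, 0.0015, 0, 0, 0, 0, 0, 0, 0, 0, 0]}}

```text
time_s: 3.78
eef_pos: [558.2, -75.4, 75.2]
orientation: [0.01, 1.0, 0.0, 0.0]
force: [-1.4, 0.4, 3.7]
width: -0.002
grip_force: 1.9
```

{"name": "drive_tool", "arguments": {"series": [0, 0, 0.001, 0, 0, 0, 0, 0, 0, 0, 0, 0]}}

```text
time_s: 4.03
eef_pos: [558.2, -75.4, 75.1]
orientation: [0.01, 1.0, 0.0, -0.0]
force: [-3.5, 0.9, 10.9]
width: -0.001
grip_force: 5.3
```

Rigid (10.9 N at z 75.1). Next is front left.

{"name": "drive_tool", "arguments": {"series": [0, 0, -0.01, 0, 0, 0, 0, 0.054, 0, 0, 0, 0, 0, 0, 0.006, 0, 0, 0, 0, 0, 0.003, 0, 0, 0, 0, 0, 0, 0, 0, 0]}}

```text
time_s: 4.65
eef_pos: [559.5, -21.9, 75.2]
orientation: [0.011, 1.0, 0.0, 0.0]
force: [0.5, 1.9, 2.0]
width: 0.001
grip_force: 1.2
```

{"name": "drive_tool", "arguments": {"series": [0, 0, 0.001, 0, 0, 0, 0, 0, 0, 0, 0, 0]}}

```text
time_s: 4.9
eef_pos: [559.6, -21.9, 75.1]
orientation: [0.011, 1.0, 0.0, 0.0]
force: [-3.8, 2.2, 8.8]
width: 0.005
grip_force: 4.7
```

Rigid. Next is back left: shift along chest +x by 54, which is tool x -0.052.

{"name": "drive_tool", "arguments": {"series": [0, 0, -0.01, 0, 0, 0, -0.052, 0, 0, 0, 0, 0, 0, 0, 0.006, 0, 0, 0, 0, 0, 0.003, 0, 0, 0, 0, 0, 0, 0, 0, 0]}}

```text
time_s: 5.52
eef_pos: [610.9, -23.5, 75.2]
orientation: [0.011, 1.0, -0.0, 0.0]
force: [0.9, -1.0, 1.6]
width: 0.001
grip_force: 0.8
```

{"name": "drive_tool", "arguments": {"series": [0, 0, 0.001, 0, 0, 0, 0, 0, 0, 0, 0, 0]}}

```text
time_s: 5.78
eef_pos: [611.0, -23.4, 75.2]
orientation: [0.011, 1.0, -0.0, 0.0]
force: [-2.0, -0.7, 6.7]
width: 0.002
grip_force: 3.5
```

Rigid. Next is back centre.

{"name": "drive_tool", "arguments": {"series": [0, 0, -0.01, 0, 0, 0, 0, -0.054, 0, 0, 0, 0, 0, 0, 0.006, 0, 0, 0, 0, 0, 0.003, 0, 0, 0, 0, 0, 0, 0, 0, 0]}}

```text
time_s: 6.4
eef_pos: [610.1, -76.0, 75.2]
orientation: [0.01, 1.0, -0.0, -0.0]
force: [-1.3, -2.0, 4.0]
width: -0.001
grip_force: 1.7
```

{"name": "drive_tool", "arguments": {"series": [0, 0, 0.001, 0, 0, 0, 0, 0, 0, 0, 0, 0]}}

```text
time_s: 6.65
eef_pos: [610.1, -76.0, 75.2]
orientation: [0.01, 1.0, 0.0, -0.0]
force: [-4.3, -2.0, 9.7]
width: -0.001
grip_force: 4.7
```

Rigid. Next is back right.

{"name": "drive_tool", "arguments": {"series": [0, 0, -0.01, 0, 0, 0, 0, -0.054, 0, 0, 0, 0, 0, 0, 0.006, 0, 0, 0, 0, 0, 0.003, 0, 0, 0, 0, 0, 0, 0, 0, 0]}}

```text
time_s: 7.28
eef_pos: [609.1, -128.3, 74.3]
orientation: [0.009, 1.0, 0.001, -0.0]
force: [0.0, 1.2, 0.5]
width: -0.001
grip_force: 0.0
```

{"name": "drive_tool", "arguments": {"series": [0, 0, 0.001, 0, 0, 0, 0, 0, 0, 0, 0, 0]}}

```text
time_s: 7.52
eef_pos: [609.2, -129.7, 73.8]
orientation: [0.01, 1.0, 0.0, 0.0]
force: [0.0, 0.5, -0.1]
width: 0.001
grip_force: 0.0
```

No force at z 73.8, below the level of the others, so this is the catch tile. I'll press it in.

{"name": "drive_tool", "arguments": {"series": [0, 0, 0.0015, 0, 0, 0, 0, 0, 0.0015, 0, 0, 0, 0, 0, 0.0015, 0, 0, 0, 0, 0, 0.0015, 0, 0, 0, 0, 0, 0, 0, 0, 0]}}

```text
time_s: 8.15
eef_pos: [609.5, -130.2, 67.8]
orientation: [0.01, 1.0, 0.0, 0.0]
force: [1.0, 1.0, 3.0]
width: 0.001
grip_force: 1.7
```

{"name": "drive_tool", "arguments": {"series": [0, 0, 0, 0, 0, 0, 0, 0, 0, 0, 0, 0, 0, 0, -0.02, 0, 0, 0, 0, 0, -0.06, 0, 0, 0, 0, 0, -0.06, 0, 0, 0]}}

```text
time_s: 8.78
eef_pos: [608.0, -131.4, 209.6]
orientation: [0.011, 1.0, -0.001, -0.001]
force: [0.6, 0.0, 0.3]
width: 0.002
grip_force: 0.0
```

{"name": "drive_tool", "arguments": {"series": [0, 0, 0, 0, 0, 0, 0, 0, 0, 0, 0, 0, 0, 0, 0, 0, 0, 0, 0, 0, 0, 0, 0, 0]}}

```text
time_s: 9.28
eef_pos: [608.2, -130.3, 206.4]
orientation: [0.01, 1.0, -0.0, -0.001]
force: [-0.2, -0.6, -0.4]
width: 0.002
grip_force: 0.0
```

Run:
```python
from cell import r
import cv2
print(r.get_obs()["eef_pos"])
cv2.imwrite("pics/w2.png",r.capture("wrist")["img"][:,:,::-1])
```

```text
[ 608.23773549 -130.32484223  206.35895655]
```

View pics/w2.png

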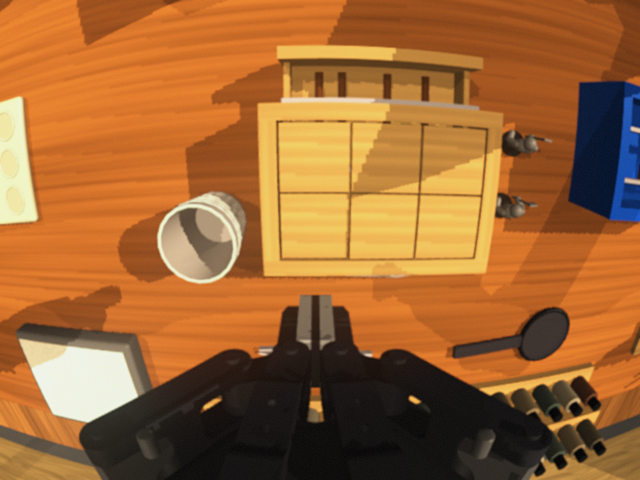

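The drawer is fully out, with its front at (380,55). The cup and the orcs still stand where they were, and the hand is well clear above.

```bash
python3 -c "
from cell import r
print(r.hand_in())"
```

```text
the job is handed in; nothing more can be done
None
```

The back-right tile was the catch: I pressed it in, the drawer sprang out, and the hand is clear with the cup and the orcs seen still standing; I handed the job in at about 9 s, and no verdict came back.

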